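Make sure the green box's lid has caught

TASK

The lid of the green store box was only dropped to and stands a little proud. Tug it up by its knob a couple of centimetres to see that it gives, press it down until the catch snaps and the lid is fully home, then tug it again, firmly but not hard enough to pull it open, to check that the catch holds. Leave it shut and let go, and do not open the white box.

Things in the scene. Friction and masses are not known exactly. Their poses are not given: they have to be found in the camera images.
- green_knob (a point): Centre of the dark wooden knob, an upright cylinder 26 mm in diameter, 32 mm high, on the green lid (168 x 158 x 12 mm) of the green box (150 x 150 x 90 mm, fixed; lid's top 102 mm up when shut). Point 16 mm above the lid. z: the knob's axis; y: along the hinge line; x: to the hinge, 119 mm behind and 45 mm below this point. Fingers that close along y let the knob tilt between them.
- green_lid (a joint): Lid of the green box, rad: 0 shut, grows as it opens. Starts at about 0.1, resting on the catch (knob 11 mm above its shut height), free to lift; falls back when let go. About 12 N down on the knob snaps it past the catch at 0.055. Once caught it has free play to 0.015 (2 mm at the knob), then the catch resists, up to about 11 N at the knob near 0.025, where it would pull out: tug with 5 to 7 N.
- green_catch: Spring-mounted steel roller, 26 mm long and 8 mm thick, in the middle of the green box's front wall, 78 mm above the worktop; it is pushed into the box by up to 8 mm as the lid's steel tongue passes. Origin at its centre, axes as the box's: x into the box. It need not be touched.
- white_lid (a joint): Lid of the other box, the same but painted white, with the same knob; it is shut and caught (0) and is a bystander. rad, grows as it opens.

How it is judged:
By the outcome, as a careful person would: the job done as asked, in the order asked, and still so for the second after the job is handed in, with the robot touching nothing.
It also fails if it takes over 43 s, if anything falls off the work surface, if the arm or the gripper's body presses on something with over 40 N, if the wrist force passes 120 N, or if a joint passes its speed limit or range.

ROBOT

A 6-joint arm with a two-finger parallel gripper is mounted at the origin on a cart in front of the work surface, level with it; the furniture and walls round the work are solid. World frame = base frame: x ahead of the robot, y to its left, z up, the work surface at z = 0. Lengths are in mm, angles in rad, forces in N, time in s.
With the tool pointing down it reaches from about 400 to 925 mm from the base axis. Payload 12.5 kg.
Tool frame: the origin (TCP) lies on the mounting face of the last link; the fingertips stand 190 mm ahead of it and the grasp point (between the pads) lies 171 mm ahead of it; x points along the fingers, y is the direction in which the jaws open and shut, and the axes are right-handed (so a half turn about x gives the same grasp; the last joint's range is limited). The gripper opens to 95 mm and grips with 3 to 60 N. Pads are 20 mm wide; open, the fingers measure 119 mm over their backs; the gripper's body (75 mm by 180 mm) begins 59 mm behind the grasp point.
Start: joints at [-1.375, 0.491, 1.559, -0, 1.092, -0.106], TCP at [185.794, -596.746, 404.761] pointing down, gripper open.
Joint ranges: [-3.1, 3.1], [-0.84, 2.19], [0.05, 2.79], [-1.13, 4.28], [0.06, 2.93], [-2.69, 2.69]. Speed limits (rad/s): [2.22, 2.22, 2.79, 3.14, 3.14, 3.14].

INTERFACE

Orientations are given as [roll, pitch, yaw] about the fixed x, y, z axes, in that order (R = Rz(yaw) Ry(pitch) Rx(roll)).
In Python, from cell import env, eyes gives the robot as it stands. The module is installed in compiled form; this text tells all that it offers.
- The arm moves only by the tool jog_arm, never from a script. Its argument "deltas" is one flat list of numbers, 7 for each row, row after row: the shift along the tool's x, y, z in mm, then the turn, a rotation vector about the tool's x, y, z in rad, then the opening, from 0 (shut) to 1 (fully open). A call has 1 to 10 rows; each row shifts and turns the pose as measured when the row begins, along the tool's axes as they then stand; what a row does not reach is not made up. A row lasts 1/8 s, in which the tool goes at most 62.5 mm and 10.7 degrees, less where a joint would pass 70% of its speed; a pose out of reach is approached as far as the arm can. A call is refused whole if a number of a shift passes 62.5 or a number of a turn 0.188, either way. A call with a gripper value outside its range is refused whole. The fingers move at their own pace and stop on an object; the grip force is fixed at half the most. Time passes only in rows, so rows that do not move let the fingers close. It gives the time, the measured TCP pose, the force and the opening at its end, in the units of the state.
- env.state(): the state, without advancing time (a new reading comes with each control period).
- eyes.read_camera(name): name is "side" or "top" or "wrist"; returns a dict with "image" (384x512x3 uint8, red, green, blue), "fovy" (degrees; the focal length in pixels is half the picture's height over the tangent of half this angle, whatever the lens; pixels are square), "cx", "cy" (the principal point, pixels), "world_from_camera" (4x4, takes a point from camera to world coordinates). Camera axes: x right, y up, looking along -z (the intrinsics and any distortion apply to the point x, -y, -z); pixel columns grow to the right and rows downward; lengths in mm; the calibration is good to about 2 mm. A picture is of the moment at which its call begins. There is no depth.
- env.job_done(): hands the job in, once; it reports no verdict.
The state is a dict: "t": time; "joints": joint angles; "qvel": joint speeds; "tau": joint torques, N m; "eef_pos": TCP position; "tcp_rot": TCP orientation; "ft_force": force on the tool from outside, world axes, zero at the start; "moment": the same for the moment, N m; "opening": opening from 0.0 (shut) to 1.0 (fully open).
Only numpy, scipy, OpenCV 4.12 (cv2) and the standard library are available. Lean on these libraries where they do the work, as an engineer would, in place of code of your own. Each camera call takes 0.05 s, during which the arm holds its last target.

## Working session

There is one attempt and no reset: what is moved stays moved. The work goes in short steps, Python scripts to look and compute and a tool call to move; the robot and the scene stay as the last step left them, time stands still between calls to the robot, and variables do not carry over. Pictures are saved under pics/ and viewed, and the job is handed in when it is done.

Besides the shell and the picture viewer there is one more tool, called after "Request:" as name(argument=value, ...), one argument or row to a line, values as JSON. jog_arm: Moves the arm, as the interface text tells. Its arguments: {"type":"object","properties":{"deltas":{"type":"array","items":{"type":"number"}}},"required":["deltas"]}

```bash
mkdir -p pics
python3 - <<'E'
from cell import env, eyes
import cv2
print(env.state())
for n in("side","top","wrist"):
    c=eyes.read_camera(n); cv2.imwrite(f"pics/{n}0.png",c["image"][:,:,::-1])
    print(n,c["fovy"],c["cx"],c["cy"],c["world_from_camera"].round(3).tolist(),[k for k in c])
E
```

```text
{'t': 0.0, 'joints': array([-1.37461074e+00,  4.91520672e-01,  1.55944493e+00, -1.22955137e-05,
        1.09172228e+00, -1.05593898e-01]), 'qvel': array([-9.51466588e-04, -8.24029862e-04,  4.23578902e-05,  7.86041399e-04,
       -4.09063305e-04,  2.15871480e-03]), 'tau': array([-3.45062304e-03, -6.12656951e+01, -2.58184254e+01,  6.91334903e-02,
        4.82185779e-02, -5.14414000e-05]), 'eef_pos': array([ 185.77867594, -596.70709122,  404.18735675]), 'tcp_rot': array([-1.66643371,  1.56970104,  1.7769441 ]), 'ft_force': array([ 0.80193483,  0.35652509, -0.35473951]), 'moment': array([0.03819187, 0.04342875, 0.0055236 ]), 'opening': 1.0024560820105695}
side 54.53046740337839 254.14500632319834 192.00979305034272 [[-0.999, 0.038, -0.026, 453.251], [-0.043, -0.592, 0.805, 993.277], [0.016, 0.805, 0.593, 882.696], [0.0, 0.0, 0.0, 1.0]] ['image', 'fovy', 'cx', 'cy', 'world_from_camera']
top 42.14054001153334 254.91709386174756 188.93556372396176 [[0.322, 0.806, -0.498, -362.369], [-0.947, 0.274, -0.169, -314.994], [-0.0, 0.526, 0.851, 1623.664], [0.0, 0.0, 0.0, 1.0]] ['image', 'fovy', 'cx', 'cy', 'world_from_camera']
wrist 69.93439319170055 253.88644716044874 192.13251830763954 [[0.297, 0.925, 0.236, 250.943], [-0.955, 0.288, 0.073, -575.961], [-0.001, -0.247, 0.969, 384.626], [0.0, 0.0, 0.0, 1.0]] ['image', 'fovy', 'cx', 'cy', 'world_from_camera']
```

View pics/side0.png

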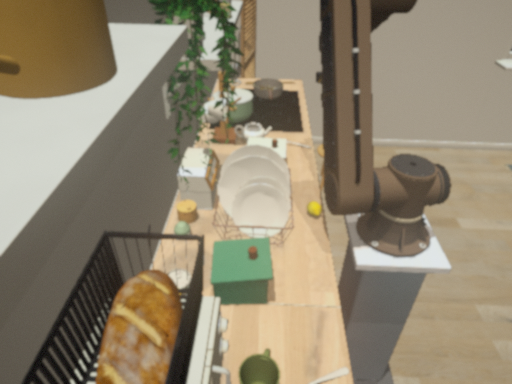

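View pics/top0.png

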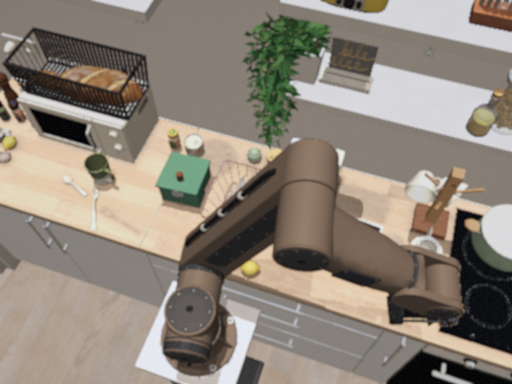

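View pics/wrist0.png

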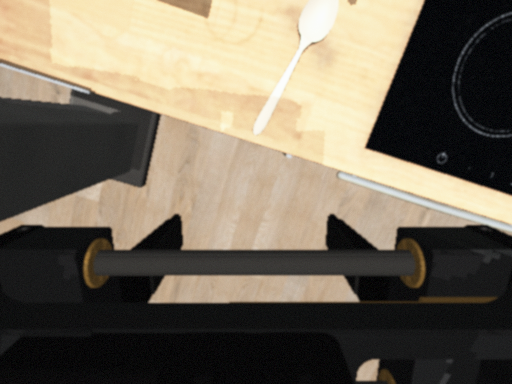

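Side view: green box with the knob at about (253,253) px. Top view: same knob at about (180,176) px. The wrist camera does not see the box yet. Next I triangulate the knob and the lid corners.

```bash
cat > h.py <<'E'
from cell import env, eyes
import cv2, numpy as np
def ray(c,u,v):
    f=192/np.tan(np.radians(c["fovy"])/2)
    M=c["world_from_camera"]; d=np.array([(u-c["cx"])/f,-(v-c["cy"])/f,-1]); d=M[:3,:3]@d
    return M[:3,3],d/np.linalg.norm(d)
def plane(c,u,v,z):
    o,d=ray(c,u,v); return o+d*(z-o[2])/d[2]
def tri(r1,r2):
    A=np.stack([r1[1],-r2[1]],1); s=np.linalg.lstsq(A,r2[0]-r1[0],rcond=None)[0]
    p=r1[0]+s[0]*r1[1];q=r2[0]+s[1]*r2[1]; return (p+q)/2,np.linalg.norm(p-q)
def gmask(im):
    h=cv2.cvtColor(im,cv2.COLOR_RGB2HSV); return cv2.inRange(h,(65,90,40),(90,255,255))
def show(name,fn,x0,y0,x1,y1,s):
    c=eyes.read_camera(name); im=c["image"]
    cv2.imwrite(fn,cv2.resize(im[y0:y1,x0:x1,::-1],None,fx=s,fy=s,interpolation=cv2.INTER_CUBIC)); return c
E
python3 - <<'E'
from h import *
for n,b in(("side",(190,220,300,320)),("top",(140,130,230,220))):
    c=show(n,f"pics/{n}1.png",*b,6)
    im=c["image"]; m=gmask(im); k=np.zeros_like(m);k[b[1]:b[3],b[0]:b[2]]=m[b[1]:b[3],b[0]:b[2]]
    cs,_=cv2.findContours(k,cv2.RETR_EXTERNAL,2); q=max(cs,key=cv2.contourArea)
    print(n,cv2.contourArea(q),cv2.approxPolyDP(q,3,True)[:,0].tolist())
    h=cv2.cvtColor(im,cv2.COLOR_RGB2HSV)
    r=cv2.inRange(h,(0,60,20),(20,255,150)); z=np.zeros_like(r);z[b[1]:b[3],b[0]:b[2]]=r[b[1]:b[3],b[0]:b[2]]
    n_,l,st,ce=cv2.connectedComponentsWithStats(z); print([(s.tolist(),e.round(1).tolist()) for s,e in zip(st[1:],ce[1:]) if s[4]>20])
E
```

```text
Traceback (most recent call last):
ValueError: max() iterable argument is empty
```

Run:
```python
from h import *
c=show("side","pics/side2.png",190,220,300,320,6); print(cv2.cvtColor(c["image"],cv2.COLOR_RGB2HSV)[[248,260,290,253],[230,225,235,253]])
c=show("top","pics/top2.png",140,130,230,220,6);print(cv2.cvtColor(c["image"],cv2.COLOR_RGB2HSV)[[170,185,176],[195,175,180]])
```

```text
[[ 66  76 165]
 [ 66  81 164]
 [ 53  62  99]
 [ 15 115 118]]
[[ 71  74 165]
 [ 71  72 169]
 [  9 149 101]]
```

View pics/side2.png

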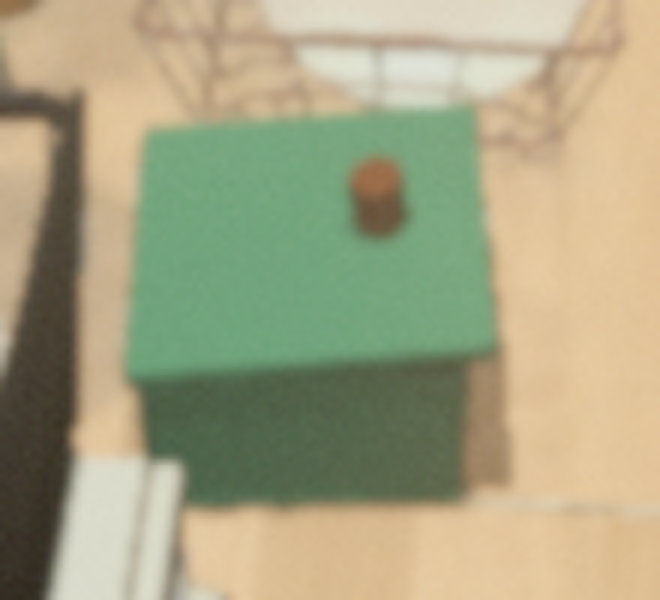

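View pics/top2.png

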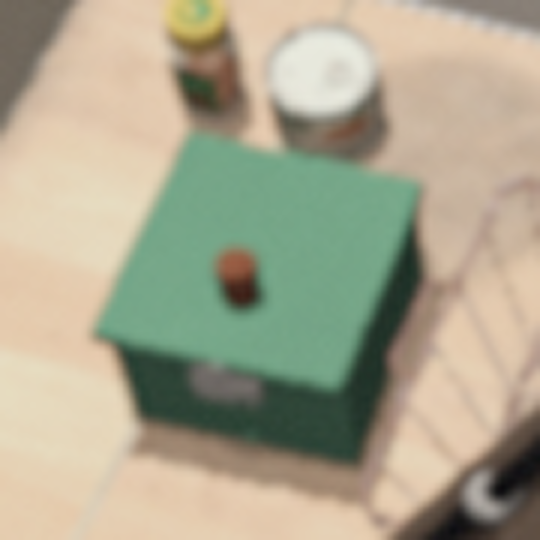

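Run:
```python
from h import *
S=eyes.read_camera("side");T=eyes.read_camera("top")
s=lambda x,y:ray(S,190-.42+x/6,220-.42+y/6)
t=lambda x,y:ray(T,140-.42+x/6,130-.42+y/6)
for n,a,b in(("knobtop",(377,171),(237,262)),("knobmid",(378,197),(239,277)),
 ("farR",(147,130),(418,185)),("nearR",(473,107),(345,388)),("nearL",(496,350),(97,333)),("farL",(129,376),(197,135))):
    print(n,*[np.round(x,1) for x in tri(s(*a),t(*b))])
```

```text
knobtop [478.1 255.4 145.4] 0.8
knobmid [477.5 256.2 129.4] 0.5
farR [594.3 189.1 100. ] 3.5
nearR [434.5 172.9 111.4] 1.5
nearL [422.4 328.  111. ] 1.9
farL [585.8 337.5  94. ] 2.3
```

```bash
cat >> h.py <<'E'
from scipy.spatial.transform import Rotation as Ro
def toolR(s=None):
    s=s or env.state(); return Ro.from_euler("xyz",s["tcp_rot"])
def want(yaw,sgn=1):
    x=np.array([0,0,-1.]); y=sgn*np.array([-np.sin(yaw),np.cos(yaw),0]); return Ro.from_matrix(np.stack([x,y,np.cross(x,y)],1))
def go(p,Rw):
    s=env.state();R=toolR(s); return (R.inv().apply(np.array(p)-s["eef_pos"])).round(1),(R.inv()*Rw).as_rotvec().round(3)
E
python3 - <<'E'
from h import *
print(toolR().as_matrix().round(3))
for s in(1,-1): print(s,go([478,256,450],want(.078,s)), want(.078,s).as_matrix().round(3).tolist())
S=eyes.read_camera("side")
for u,v in((255,240),(255,140),(222,190),(290,190)):print(plane(S,u,v,0).round(),plane(S,u,v,250).round())
E
```

```text
[[-0.     0.297 -0.955]
 [ 0.    -0.955 -0.297]
 [-1.    -0.     0.   ]]
1 (array([ -45.3, -727.4, -532.5]), array([-2.918, -0.   ,  0.   ])) [[0.0, -0.078, 0.997], [0.0, 0.997, 0.078], [-1.0, 0.0, 0.0]]
-1 (array([ -45.3, -727.4, -532.5]), array([0.224, 0.   , 0.   ])) [[-0.0, 0.078, -0.997], [0.0, -0.997, -0.078], [-1.0, 0.0, -0.0]]
[476.  71.   0.] [470. 332. 250.]
[ 506. -636.    0.] [ 491. -174.  250.]
[ 621. -209.    0.] [573. 131. 250.]
[ 347. -227.    0.] [377. 119. 250.]
```

Request:
jog_arm(
  deltas=[-50,0,0,0,0,0,1,-50,0,0,0,0,0,1,-50,0,0,0,0,0,1,0,-29,-53,0,0,0,1,0,-29,-53,0,0,0,1,0,-29,-53,0,0,0,1,0,-29,-53,0,0,0,1,0,-29,-53,0,0,0,1,0,-29,-53,0,0,0,1,0,-29,-53,0,0,0,1],
)

```text
t: 1.7
eef_pos: [485.5, -286.4, 560.1]
tcp_rot: [2.671, 1.569, -0.176]
ft_force: [0.4, -0.7, -0.1]
opening: 1.001
```

Run:
```python
from h import *
s=env.state();print(s["t"],s["eef_pos"],s["joints"].round(2),go([470,256,480],want(.078,-1)))
```

```text
1.7 [ 485.45563278 -286.39496001  560.05477852] [-0.65  0.28  1.47  0.    1.38  0.63] (array([  79.8, -523.6, -142.5]), array([ 0.217, -0.002, -0.001]))
```

Request:
jog_arm(
  deltas=[0,-58,-16,0,0,0,1,0,-58,-16,0,0,0,1,0,-58,-16,0,0,0,1,0,-58,-16,0,0,0,1,0,-58,-16,0,0,0,1,0,-58,-16,0,0,0,1,0,-58,-16,0,0,0,1,0,-58,-16,0,0,0,1,0,-58,-16,0.11,0,0,1,0,0,0,0.11,0,0,1],
)

```text
t: 2.95
eef_pos: [469.1, 275.4, 560.0]
tcp_rot: [-2.94, 1.566, 0.276]
ft_force: [0.7, -0.0, -0.1]
opening: 1.0
```

Run:
```python
from h import *
s=env.state();print(s["t"],s["eef_pos"],s["joints"].round(2),go([478,256,480],want(.078,-1)))
c=show("wrist","pics/w3.png",0,0,512,384,1.5)
```

```text
2.95 [469.08120417 275.41687585 560.02314397] [ 0.41  0.25  1.52 -0.    1.37  1.91] (array([80. , 20.1, -7.1]), array([-0.004, -0.004,  0.001]))
```

View pics/w3.png

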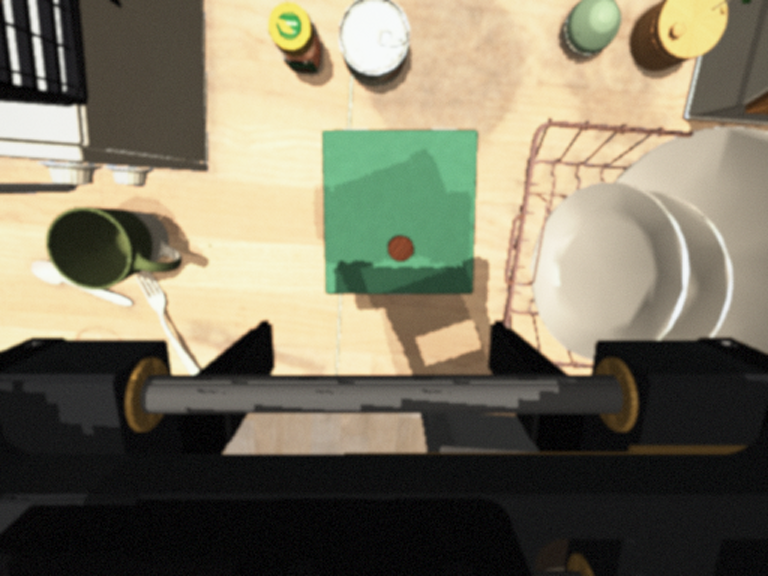

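Wrist view: knob's top at (400,248)/1.5 px, lid square to the picture (yaw estimate is right); the plates in the rack begin at column 540/1.5, so I check them against the gripper body too.

Run:
```python
from h import *
c=eyes.read_camera("wrist")
im=c["image"];h=cv2.cvtColor(im,cv2.COLOR_RGB2HSV)
r=cv2.inRange(h,(0,120,20),(14,255,255)); z=np.zeros_like(r);z[145:185,245:290]=r[145:185,245:290]
n_,l,st,ce=cv2.connectedComponentsWithStats(z); print(st[1:].tolist(),ce[1:].round(1).tolist())
e=ce[1:][np.argmax(st[1:,4])]
print("knob",plane(c,*e,145).round(1),plane(c,*e,140).round(1))
for n,u,v in(("farL",322,130),("farR",477,130),("nearR",473,293),("nearL",327,293)):print(n,plane(c,u/1.5-.2,v/1.5-.2,112 if n[0]=="n" else 96).round(1))
for Z in(0,100,200,250):print("plate",Z,plane(c,360,180,Z).round(),"rack",plane(c,348,110,Z).round())
```

```text
[[258, 158, 16, 15, 195]] [[265.5, 165.0]]
knob [480.2 258.3 145. ] [479.5 258.  140. ]
farL [588.  342.6  96. ]
farR [598.5 185.6  96. ]
nearR [432.  172.9 112. ]
nearL [421.6 329.7 112. ]
plate 0 [442.  59.   0.] rack [574. 103.   0.]
plate 100 [459. 100. 100.] rack [567. 136. 100.]
plate 200 [477. 140. 200.] rack [560. 168. 200.]
plate 250 [486. 161. 250.] rack [557. 185. 250.]
```

Run:
```python
from h import *
print(go([479,258,309],want(.073,-1)))
```

```text
(array([251.3,  15.8,  -7.3]), array([ 0.   , -0.004,  0.   ]))
```

Request:
jog_arm(
  deltas=[50,8,-4,0,-0.004,0,1,50,8,-3,0,0,0,1,50,0,0,0,0,0,1,40,0,0,0,0,0,1],
)

```text
t: 3.55
eef_pos: [478.9, 254.5, 369.1]
tcp_rot: [-2.837, 1.561, 0.386]
ft_force: [-0.1, 1.2, 0.1]
opening: 1.004
```

Run:
```python
from h import *
print(env.state()["eef_pos"],go([479,258,309],want(.073,-1)))
c=show("wrist","pics/w4.png",0,0,512,384,1.5)
im=c["image"];h=cv2.cvtColor(im,cv2.COLOR_RGB2HSV)
r=cv2.inRange(h,(0,120,20),(14,255,255)); 
n_,l,st,ce=cv2.connectedComponentsWithStats(r)
for s,e in zip(st[1:],ce[1:]):
    if s[4]>200: print(s,e,plane(c,*e,145).round(1))
```

```text
[478.92617177 254.52946364 369.11627813] (array([60.1, -3.3,  0.2]), array([ 0.009, -0.009,  0.003]))
[236 194  30  34 795] [250.73081761 210.97484277] [481.7 258.1 145. ]
```

View pics/w4.png

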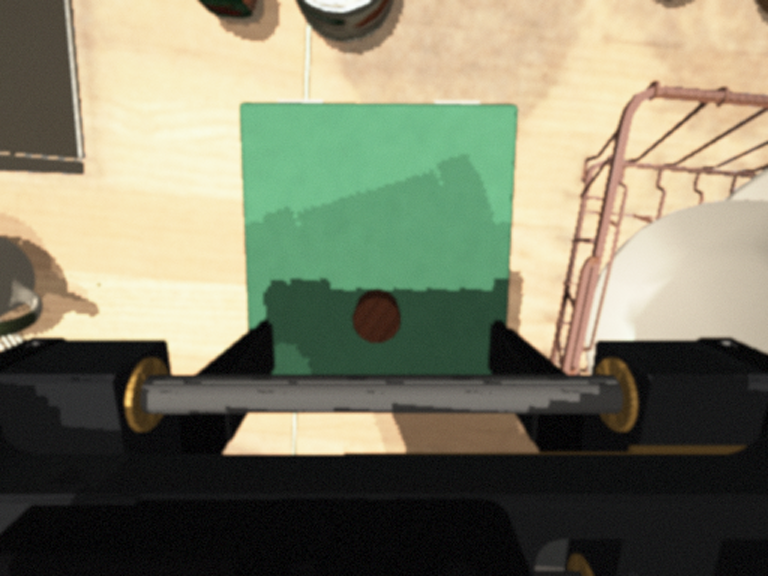

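Wrist view: knob at (376,316)/1.5 px, centred between the fingers, casts to (481,258), agreeing with the earlier fixes.

Request:
jog_arm(
  deltas=[30,-3,-1,0.009,-0.009,0.003,1,20,0,0,0,0,0,1,9,0,0,0,0,0,1,0,0,0,0,0,0,1],
)

```text
t: 4.1
eef_pos: [480.6, 255.1, 306.6]
tcp_rot: [0.333, 1.565, -2.732]
ft_force: [-0.1, -0.1, -0.5]
opening: 0.997
```

Run:
```python
from h import *
s=env.state();print(s["eef_pos"],s["ft_force"],go([480,258,309],want(.073,-1)))
```

```text
[480.56661582 255.14659391 306.62658248] [-0.09147952 -0.13932972 -0.50584531] (array([-2.4, -2.9,  0.4]), array([ 0.003,  0.005, -0.002]))
```

Request:
jog_arm(
  deltas=[-2,-3,0,0,0,0,1,0,-0.5,0,0,0,0,0.5,0,0,0,0,0,0,0,0,0,0,0,0,0,0,0,0,0,0,0,0,0,0,0,0,0,0,0,0],
)

```text
t: 4.85
eef_pos: [480.5, 258.9, 311.6]
tcp_rot: [0.457, 1.57, -2.608]
ft_force: [-0.7, -0.4, -0.8]
opening: 0.534
```

Run:
```python
from h import *
s=env.state();print(s["eef_pos"],s["ft_force"],s["moment"],s["opening"])
show("side","pics/s5.png",190,200,320,320,5)
```

```text
[480.54129819 258.91136941 311.60701426] [-0.69929059 -0.41265882 -0.79487281] [-0.03852929  0.03226064 -0.04149744] 0.5342481046397847
```

View pics/s5.png

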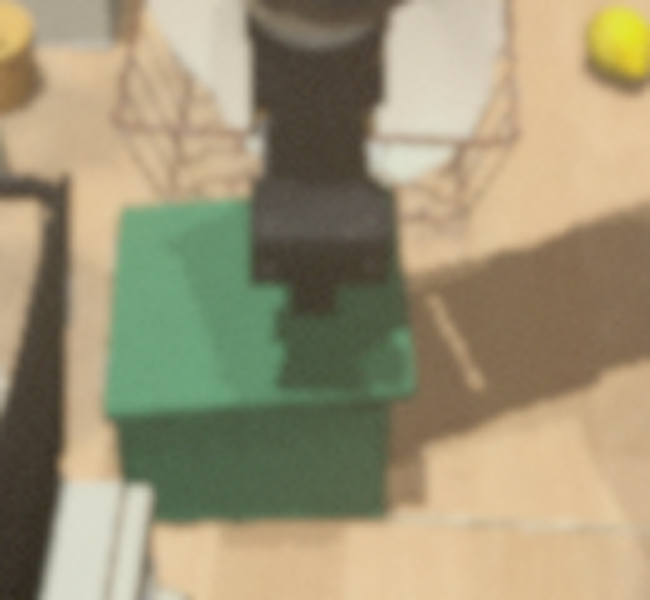

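The fingers straddle the knob and are still closing.

Request:
jog_arm(
  deltas=[3,0,0,0,0,0,0,0,0,0,0,0,0,0,0,0,0,0,0,0,0,0,0,0,0,0,0,0,0,0,0,0,0,0,0,0,0,0,0,0,0,0],
)

```text
t: 5.65
eef_pos: [480.6, 258.3, 308.2]
tcp_rot: [0.767, 1.568, -2.297]
ft_force: [-0.2, -1.5, 0.3]
opening: 0.263
```

Run:
```python
from h import *
s=env.state();print(s["eef_pos"],s["ft_force"],s["moment"],s["opening"],toolR(s).as_matrix().round(3))
```

```text
[480.63923419 258.30638392 308.16945534] [-0.24041103 -1.54413539  0.29758563] [-0.06257565  0.0269167   0.00113314] 0.2631765614265713 [[-0.002  0.077 -0.997]
 [-0.002 -0.997 -0.077]
 [-1.     0.002  0.002]]
```

Request:
jog_arm(
  deltas=[-3.5,0,-2,0,0,0,0,-3.5,0,-2,0,0,0,0,-3.5,0,-2.5,0,0,0,0],
)

```text
t: 6.02
eef_pos: [487.2, 258.9, 318.2]
tcp_rot: [0.473, 1.565, -2.591]
ft_force: [0.2, -1.0, -4.3]
opening: 0.27
```

Run:
```python
from h import *
s=env.state();print(s["eef_pos"],s["ft_force"],s["moment"],s["opening"])
```

```text
[487.21609561 258.8542622  318.1698612 ] [ 0.22710729 -1.03655753 -4.30156014] [0.03142137 0.35871931 0.02111466] 0.269552062769438
```

Request:
jog_arm(
  deltas=[-3.5,0,-2.5,0,0,0,0,-3.5,0,-2.5,0,0,0,0,-3.5,0,-2.5,0,0,0,0,-2,0,-1.5,0,0,0,0,0,0,0,0,0,0,0],
)

```text
t: 6.65
eef_pos: [497.2, 259.6, 331.5]
tcp_rot: [0.501, 1.565, -2.563]
ft_force: [1.7, -0.7, -5.0]
opening: 0.268
```

Run:
```python
from h import *
s=env.state();print(s["eef_pos"],s["ft_force"],s["moment"],s["opening"])
show("side","pics/s6.png",190,200,320,320,5)
```

```text
[497.19294366 259.6091646  331.50179962] [ 1.72513406 -0.72806802 -5.04933867] [0.01187125 0.03565413 0.0051957 ] 0.2677693352620246
```

View pics/s6.png

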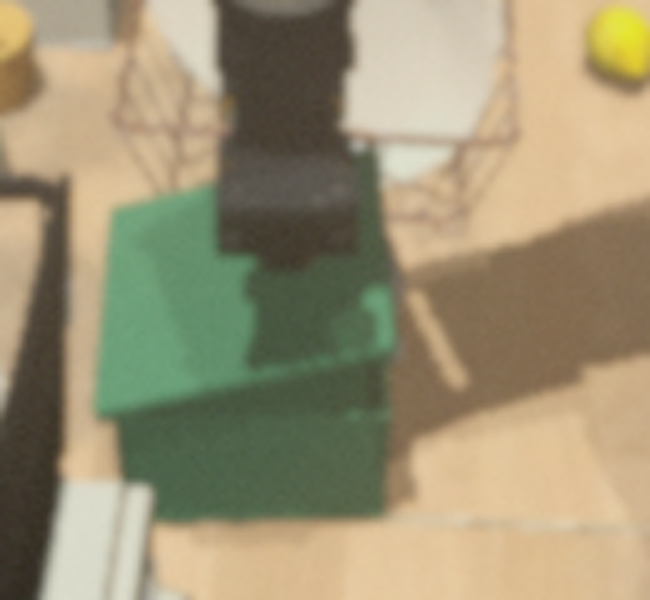

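The lid has lifted with the knob: it now stands clearly open in the side view, front lip raised about (385,340) against the wall (385,415). Lowering it back along the arc.

Request:
jog_arm(
  deltas=[4,0,3,0,0,0,0,4,0,3,0,0,0,0,4,0,3,0,0,0,0,4,0,2.5,0,0,0,0,3,0,2,0,0,0,0],
)

```text
t: 7.32
eef_pos: [482.8, 258.4, 312.8]
tcp_rot: [1.247, 1.569, -1.817]
ft_force: [0.1, -2.7, 1.6]
opening: 0.269
```

Run:
```python
from h import *
s=env.state();print(s["eef_pos"],s["ft_force"],s["moment"],s["opening"])
```

```text
[482.80196223 258.42323206 312.78723559] [ 0.05574875 -2.69287499  1.64502519] [-0.25328629 -0.34314834 -0.0602488 ] 0.26865412448409093
```

Request:
jog_arm(
  deltas=[3,0,1.5,0,0,0,0,3,0,1.2,0,0,0,0],
)

```text
t: 7.58
eef_pos: [479.7, 258.2, 306.9]
tcp_rot: [1.156, 1.569, -1.908]
ft_force: [-2.7, -2.9, 15.6]
opening: 0.266
```

Request:
jog_arm(
  deltas=[3,0,1.2,0,0,0,0],
)

```text
t: 7.7
eef_pos: [478.5, 258.1, 304.4]
tcp_rot: [1.571, 1.569, -1.493]
ft_force: [-2.1, -3.0, 8.0]
opening: 0.267
```

Request:
jog_arm(
  deltas=[3,0,1.2,0,0,0,0],
)

```text
t: 7.82
eef_pos: [477.1, 258.0, 301.4]
tcp_rot: [1.486, 1.569, -1.578]
ft_force: [-1.8, -1.3, -1.8]
opening: 0.266
```

Request:
jog_arm(
  deltas=[2.5,0,1.2,0,0,0,0],
)

```text
t: 7.95
eef_pos: [475.7, 257.9, 298.4]
tcp_rot: [1.251, 1.569, -1.812]
ft_force: [-1.0, -1.6, 3.5]
opening: 0.266
```

Request:
jog_arm(
  deltas=[2.5,0,1,0,0,0,0],
)

```text
t: 8.07
eef_pos: [474.9, 257.9, 296.4]
tcp_rot: [1.838, 1.569, -1.226]
ft_force: [-3.3, -5.3, 30.5]
opening: 0.269
```

Request:
jog_arm(
  deltas=[2,0,0.5,0,0,0,0],
)

```text
t: 8.2
eef_pos: [474.5, 257.8, 296.3]
tcp_rot: [2.655, 1.568, -0.408]
ft_force: [-5.9, -6.4, 34.1]
opening: 0.266
```

Snapped through the catch (peak ≈16 N, then drop), and then a hard stop at 296.3, which matches the expected shut height. Now I ease off and tug gently.

Request:
jog_arm(
  deltas=[0,0,0,0,0,0,0],
)

```text
t: 8.32
eef_pos: [474.5, 257.7, 296.9]
tcp_rot: [2.779, 1.567, -0.284]
ft_force: [-0.3, -1.1, -1.2]
opening: 0.267
```

Request:
jog_arm(
  deltas=[-0.5,0,-0.2,0,0,0,0],
)

```text
t: 8.45
eef_pos: [474.7, 257.7, 297.3]
tcp_rot: [2.764, 1.567, -0.299]
ft_force: [-0.2, -1.1, -0.6]
opening: 0.27
```

Request:
jog_arm(
  deltas=[-0.5,0,-0.2,0,0,0,0],
)

```text
t: 8.57
eef_pos: [474.9, 257.8, 297.5]
tcp_rot: [2.668, 1.568, -0.395]
ft_force: [-0.6, -0.1, -1.1]
opening: 0.266
```

Request:
jog_arm(
  deltas=[-0.5,0,-0.2,0,0,0,0],
)

```text
t: 8.7
eef_pos: [475.1, 257.8, 297.7]
tcp_rot: [2.506, 1.568, -0.557]
ft_force: [0.3, -1.4, -0.9]
opening: 0.269
```

Request:
jog_arm(
  deltas=[-0.6,0,-0.2,0,0,0,0],
)

```text
t: 8.82
eef_pos: [475.3, 257.8, 298.0]
tcp_rot: [2.362, 1.568, -0.701]
ft_force: [0.5, -1.2, -1.8]
opening: 0.267
```

Request:
jog_arm(
  deltas=[-0.6,0,-0.2,0,0,0,0],
)

```text
t: 8.95
eef_pos: [475.5, 257.9, 298.5]
tcp_rot: [2.235, 1.568, -0.828]
ft_force: [0.9, -0.5, -1.7]
opening: 0.266
```

Request:
jog_arm(
  deltas=[-0.6,0,-0.2,0,0,0,0],
)

```text
t: 9.07
eef_pos: [475.7, 257.9, 298.8]
tcp_rot: [2.038, 1.569, -1.025]
ft_force: [0.1, 0.2, -7.4]
opening: 0.265
```

Request:
jog_arm(
  deltas=[-0.2,0,0,0,0,0,0],
)

```text
t: 9.2
eef_pos: [475.7, 257.9, 298.8]
tcp_rot: [1.892, 1.569, -1.171]
ft_force: [1.5, -0.6, -5.8]
opening: 0.268
```

Request:
jog_arm(
  deltas=[-0.3,0,0,0,0,0,0],
)

```text
t: 9.32
eef_pos: [475.8, 257.9, 298.8]
tcp_rot: [1.836, 1.569, -1.227]
ft_force: [2.3, -0.6, -8.3]
opening: 0.271
```

Three readings of 6–8 N with the height holding at 298.8: the catch holds. Pressing the lid back home and letting go.

Request:
jog_arm(
  deltas=[-0.2,0,0,0,0,0,0,0.7,0,0.3,0,0,0,0,1.2,0,0.5,0,0,0,0,1.2,0,0.5,0,0,0,0],
)

```text
t: 9.82
eef_pos: [474.7, 257.8, 296.6]
tcp_rot: [2.542, 1.568, -0.521]
ft_force: [-0.0, -3.0, 8.2]
opening: 0.269
```

Request:
jog_arm(
  deltas=[1,0,0,0,0,0,0,0,0,0,0,0,0,0],
)

```text
t: 10.07
eef_pos: [474.5, 257.7, 297.0]
tcp_rot: [2.785, 1.567, -0.278]
ft_force: [1.0, -2.1, -0.6]
opening: 0.267
```

Request:
jog_arm(
  deltas=[0,0,0,0,0,0,1,0,0,0,0,0,0,1,0,0,0,0,0,0,1,0,0,0,0,0,0,1,0,0,0,0,0,0,1,0,0,0,0,0,0,1,0,0,0,0,0,0,1],
)

```text
t: 10.95
eef_pos: [474.4, 258.0, 296.9]
tcp_rot: [2.936, 1.567, -0.127]
ft_force: [-0.8, 0.3, -0.8]
opening: 0.946
```

Request:
jog_arm(
  deltas=[-10,0,0,0,0,0,1,-20,0,0,0,0,0,1,-40,0,0,0,0,0,1,-50,0,0,0,0,0,1,-50,0,0,0,0,0,1,-30,0,10,0,0,0,1,0,0,0,0,0,0,1],
)

```text
t: 11.82
eef_pos: [462.5, 256.9, 507.3]
tcp_rot: [3.124, 1.565, 0.061]
ft_force: [0.1, -0.7, -0.5]
opening: 1.006
```

Run:
```python
from h import *
s=env.state();print(s["t"],s["eef_pos"],s["ft_force"],s["opening"])
show("side","pics/s7.png",190,220,300,320,6)
c=show("wrist","pics/w7.png",0,0,512,384,1.5)
im=c["image"];h=cv2.cvtColor(im,cv2.COLOR_RGB2HSV)
r=cv2.inRange(h,(0,120,20),(14,255,255)); 
n_,l,st,ce=cv2.connectedComponentsWithStats(r)
for s,e in zip(st[1:],ce[1:]):
    if 100<s[4]<1500: print(s,e,plane(c,*e,134).round(1))
```

```text
11.825 [462.54578207 256.89591841 507.3095462 ] [ 0.1000201  -0.67143682 -0.48378674] 1.006268710140231
[430   0  39  32 475] [446.70315789  16.45894737] [666.2  51.7 134. ]
[171   2  26  27 280] [187.58214286  16.59285714] [643.  346.7 134. ]
[246 159  18  20 274] [254.2189781  168.34306569] [474.7 257.3 134. ]
```

View pics/s7.png

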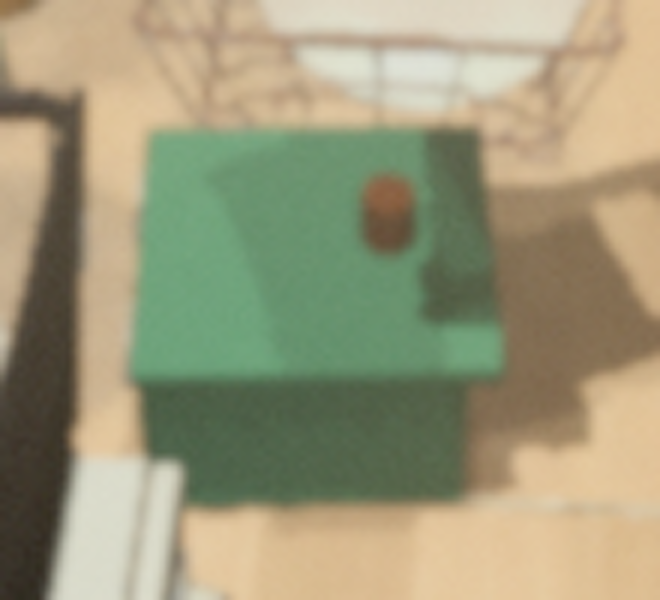

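View pics/w7.png

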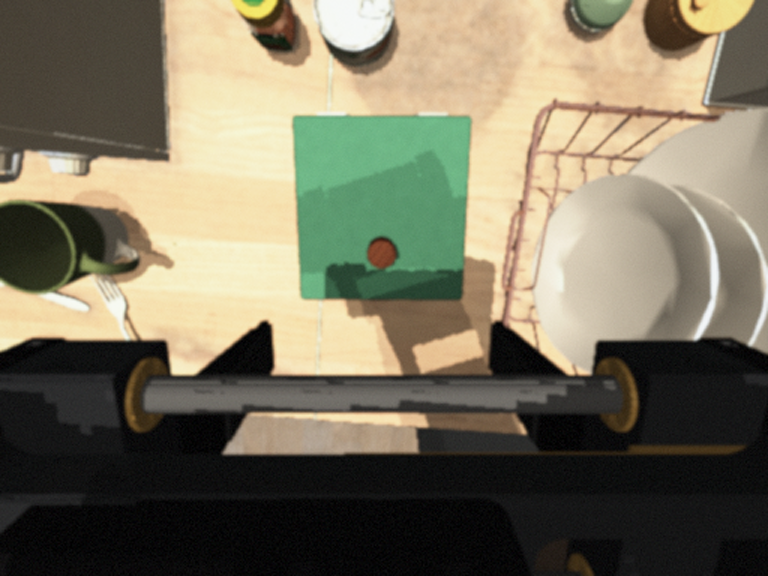

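Side view: the lid is flat (front edge (500,370) level with the back (132,378)), knob top at crop px (388,190), nothing touching it. Wrist view: knob at (381,252)/1.5 px, fingers open above.

Run:
```python
from h import *
S=eyes.read_camera("side");W=eyes.read_camera("wrist")
print(tri(ray(S,190-.42+388/6,220-.42+190/6),ray(W,254.2,168.3)))
print(env.job_done())
```

```text
(array([473.75671217, 256.75455395, 134.79528468]), np.float64(1.3502294763770741))
the job is handed in; nothing more can be done
None
```

The green lid is shut and caught, and the job is handed in. It took about 12 s of the 43 s allowed, and the white box was never approached.

- **First tug:** I gripped the knob across the hinge direction and lifted it about 23 mm. It gave freely, with 4–5 N on the wrist.
- **Pressing shut:** The catch snapped at about 16 N, then the lid met a hard stop with up to 34 N on the wrist. The grip was then 11.9 mm below where I first took hold, against about 11.6 mm expected.
- **Second tug:** After about 2 mm of free play the catch resisted. The wrist force read 5.8, 7.4 and 8.3 N with the height steady, so the catch held. The 7.4 and 8.3 N readings are above the 5–7 N asked but below the 11 N pull-out. The lid's own weight is part of these readings.
- **Last checks:** I pressed the lid home again, let go and backed off about 200 mm. The side view shows the lid flat. The knob's top measures 134.8 mm high, against 134 mm when fully shut, which is within the 2 mm calibration. The wrist force is back near zero. No check failed.

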